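# Light a culture dish and hold the loupe over it at the focus mark

### The job

Turn the viewing stand's lamp selector to its three-dot mark and let go of it, then take the hand loupe off its rest and hold it over the culture dish on the stand's lit stage, with the lens centred on the dish, level, and its rim at the height of the pointer on the focus post. Leave the dish, the pointer and everything else on the bench where they are, and finish while still holding the loupe there, still and free of everything else.

Things in the scene. Friction and masses are not known exactly. Their poses are not given: they have to be found in the camera images.
- viewer: Viewing stand, fixed: a low white box 180 (x) x 250 (y) mm with a grey top plate at z = 46 mm. Origin: centre of its underside; its front (-x) faces the robot. In its frame: a flush round white stage, 108 mm across, centred at (-15, 55) mm; a round black knob at (-20, -75) mm; an upright steel focus post, 10 mm thick, top at z = 220 mm, behind the stage at (78, 55) mm.
- selector_axis (a point): On the vertical turning axis of the lamp selector, 60 mm above the bench, at mid height of its grip bar. The knob: a black skirt 41 mm across, top at z = 52 mm, and on it an upright grip bar 12 mm wide, 36 mm long, from z = 52 to 69 mm, one end a pointed nose with a white line on top. Nothing over 61 mm high stands within 100 mm of it.
- selector_nose (a point): Top of the selector's pointed nose, 19 mm from the axis: the direction from selector_axis to this point is the way the selector points.
- selector (a joint): Lamp selector's angle, rad, growing clockwise from above. It clicks in at 0 = off (small open circle, leftmost mark), 0.45 = one dot, 0.90 = two, 1.35 = three, 1.80 = four dots (rightmost; rows of dots run outwards). Off points 0.9 rad left of the stand's +x, two dots along +x. About 0.1 N m turns it; let go, it drops into the nearest click. Starts at off, one or two dots.
- pointer_tip (a point): Tip of the slim steel pointer on the black collar of the focus post: its height is the focal height, where the middle of the loupe's rim belongs. It points from the post towards the stage (the stand's -x) and ends 55 mm short of the stage's centre. The collar is held only by friction; its height differs from time to time (115 to 175 mm above the bench).
- culture_dish: The dish to be looked at: round clear plastic culture dish with lid, 62 mm across, 15 mm high, standing loose on the stand's stage. Origin: centre of its underside (on the stage, z = 46 mm).
- loupe: Hand loupe, 201 mm long, about 90 g: flat black handle 98 mm long, 18 mm wide, 14 mm thick, a thin steel neck, and a round lens in a black rim 77 mm across, 10 mm thick. Origin: on the handle's centre line, mid thickness, 20 mm from its neck end, near the balance point: grip here from above, across the 18 mm. x points along the handle to the lens, z up, normal to the lens.
- lens_centre (a point): Centre of the loupe's lens and of its rim's thickness, 85 mm along +x from the loupe's origin.
- loupe_rest: Bare aluminium rest, fixed, on which the loupe lies level, mid-plane 37 mm above the bench. Origin: underside, below the loupe's origin; x along the loupe. Base plate 52 mm wide, 8 mm thick; a fork 12 mm thick, cheeks up to z = 43 mm, holds the handle at x = -58 mm with 2.5 mm play each side; two blocks carry the rim at x = 85 mm, y = +-32 mm. The loupe lifts straight up out of it.
- spare_dish: Bystander: a second culture dish, 62 mm across, 15 mm high, on the bench in front of the stand. Origin: centre of its underside.
- marker: Bystander: blue and white marker pen, 127 x 12 x 12 mm, lying in front of the stand.
- bench_timer: Bystander: white timer, 62 x 62 x 20 mm, near the bench's front edge.
- tube_a: Bystander: small microtube, 40 mm long, lying left of the loupe rest.
- tube_b: Bystander: another small microtube, 40 mm long, lying left of the loupe rest.
Not all that is in view belongs to the job. There is more than one size of the loupe; the one meant has the size given above.

How it is judged:
On the way, in this order (a step that is already met when the one before it is completed fails the run):
1. the selector clicks into the three-dot position and is let go, the loupe still on its rest (value of joint selector between 1.22 and 1.48 rad and contact force between the fingers and viewer below 0.1 N and velocity of joint selector between -0.1 and 0.1 rad/s and distance between loupe and loupe_rest below 0.045 m), for 0.2 s.
2. the loupe is lifted off its rest in the fingers (contact force between the fingers and loupe above 1 N and distance between loupe and loupe_rest above 0.06 m), for 0.2 s.
3. the lens is held over the dish, level, at the pointer's height (horizontal distance between lens_centre and culture_dish below 0.012 m and z of lens_centre in the frame of pointer_tip between -0.006 and 0.006 m and angle between loupe's own z axis and vertical below 0.1 rad), for 0.3 s.
At the end, for the whole second after the job is handed in: The fingers hold the loupe still, touching nothing else: lens centre within 12 mm of the dish's centre line, within 6 mm of the pointer tip's height, tilted under 0.1 rad. The selector is within 0.13 rad of three dots; the dish stands on the stage, the pointer unshifted (all of step 3 and value of joint selector between 1.22 and 1.48 rad and contact force between the fingers and loupe above 1 N and contact force between loupe and viewer below 0.1 N and contact force between loupe and culture_dish below 0.1 N and contact force between loupe and loupe_rest below 0.1 N and linear speed of loupe below 0.02 m/s and angular speed of loupe below 0.2 rad/s and horizontal distance between culture_dish and viewer below 0.09 m and height (world z) of culture_dish above 0.043 m); the arm keeps its last pose, push and grip.
It fails at once if the culture dish is pushed (more than 6 mm) or touched with the loupe (distance of culture_dish from where it was at the start of the episode above 0.006 m or contact force between loupe and culture_dish above 0.5 N).
It fails at once if the focus pointer is shifted (more than 3 mm) (distance of pointer_tip from where it was at the start of the episode above 0.003 m).
It fails at once if a bystander is pushed away (more than 15 mm) (distance of any of spare_dish, marker, bench_timer, tube_a, tube_b from where it was at the start of the episode above 0.015 m).
It also fails if it takes over 48 s, if anything falls off the work surface, if the arm or the gripper's body presses on something with over 40 N, if the wrist force passes 120 N, or if a joint passes its speed limit or range.

### The arm

A 7-joint arm with a two-finger parallel gripper is mounted at the origin on a cart in front of the work surface, level with it; the furniture and walls round the work are solid. World frame = base frame: x ahead of the robot, y to its left, z up, the work surface at z = 0. Lengths are in m, angles in rad, forces in N, time in s.
With the tool pointing down it reaches from about 0.425 to 0.925 m from the base axis. Payload 6.8 kg.
Tool frame: the origin (TCP) lies on the centre line of the jaws, within the pads' length; the fingertips stand 8 mm ahead of it and the grasp point (between the pads) lies 11 mm behind it (r.finger_overhang is the distance from the TCP to the fingertips, in m); x points along the fingers, z is the direction in which the jaws open and shut, and the axes are right-handed (so a half turn about x gives the same grasp; the last joint's range is limited). The gripper opens to 85 mm and grips with 20 to 120 N. Pads are 22 mm wide; open, the fingers measure 114 mm over their backs; the gripper's body (76 mm by 85 mm) begins 54 mm behind the grasp point. The pads swing forward as they close: fully open they stand 13 mm farther back than shut.
Start: joints at [1.11, 0.477, 0.022, 1.555, -0.011, 1.109, -0.083], TCP at [0.233, -0.633, 0.239] pointing down, gripper open.
Joint ranges: [-2.96, 2.96], [-0.34, 2.1], [-1.41, 1.46], [0.24, 2.44], [-1.37, 4.51], [0.17, 1.92], [-2.96, 2.96]. Speed limits (rad/s): [2.39, 2.39, 3.14, 3.14, 3.14, 3.14, 3.14].

### API

Orientations are given as a rotation vector (axis times angle).
In Python, from bench import r gives the robot as it stands. The module is installed in compiled form; this text tells all that it offers.
- The arm moves only by the tool play_rows, never from a script. Its argument "plan" is a list of rows, each a list of 5 numbers: the opening, from -1 (shut) to 1 (fully open), then the shift along the world's x, y, z in m, then the turn about the world's z in rad. A call has 1 to 10 rows; each row is the pose to reach, as a shift and turn from the pose commanded when the call began; what a row does not reach only later rows make up. A row lasts 1/10 s, in which the tool goes at most 50 mm and 8.59 degrees, less where a joint would pass 70% of its speed; a pose out of reach is approached as far as the arm can. A call with a gripper value outside its range is refused whole. The fingers move at their own pace and stop on an object; "force" is the grip in N (left out, the last holds). Time passes only in rows, so rows that repeat a pose let the fingers close. It gives the time, the measured TCP pose, the force and the opening at its end, in the units of the state.
- r.get_obs(): the state, without advancing time (a new reading comes with each control period).
- r.grab_frame(name): name is "scene" or "top" or "wrist"; returns a dict with "pixels" (420x560x3 uint8, blue, green, red), "z_map" (420x560 float32, m along the optical axis (not along the pixel's ray), 0 where there is no reading), "vfov" (degrees; the focal length in pixels is half the picture's height over the tangent of half this angle, whatever the lens; pixels are square), "cx", "cy" (the principal point, pixels), "R" (3x3) and "t" (3): a world point X has camera coordinates R X + t; the wrist camera has in their place "tool_from_camera" (4x4, takes a point from camera to tool coordinates, whose origin is the TCP and whose axes are the tool frame's). Camera axes: x right, y down, z forward; pixel columns grow to the right and rows downward; lengths in m; the calibration is good to about 2 mm. A picture is of the moment at which its call begins: read the wrist's pose just before it.
- r.hand_in(): hands the job in, once; it reports no verdict.
Trained networks look in a picture, given as the dict that the camera call returned (one of the last four; its "shot" number tells which), for a name from the list of things; names that differ only in an ending like _2 or _b are one class to them, and where a whole thing is asked for, a point or a joint stands for the part that bears it (a point fixed in the world has none). Each returns a list of dicts, best first, with "conf" (0 to 1); they miss things now and then, are a little off and sometimes report something else, mostly with a low value. They report only what shows in the picture. A call takes as long as a camera call. They do not tell look-alikes from the thing itself.
- r.outline_of(picture, label): "mask" (420x560 bool, what is visible of it) and "bbox" ([left, top, right, bottom] as shares, 0 to 1, of the picture: columns of its width, rows of its height, round what is visible of it).
- r.pinpoint(picture, label): "position" ([column, row] as shares, 0 to 1, of the picture: columns of its width, rows of its height: a listed point, or the origin of a listed thing).
The state is a dict: "clock": time; "joints": joint angles; "qvel": joint speeds; "tau": joint torques, N m; "tcp_pos": TCP position; "orientation": TCP orientation; "contact_force": force on the tool from outside, world axes, zero at the start; "moment": the same for the moment, N m; "grip_width": finger opening in m.
Only numpy, scipy, OpenCV 4.12 (cv2) and the standard library are available. Lean on these libraries where they do the work, as an engineer would, in place of code of your own. Each camera call takes 0.05 s, during which the arm holds its last target.

## Working session

There is one attempt and no reset: what is moved stays moved. The work goes in short steps, Python scripts to look and compute and a tool call to move; the robot and the scene stay as the last step left them, time stands still between calls to the robot, and variables do not carry over. Pictures are saved under pics/ and viewed, and the job is handed in when it is done.

Besides the shell and the picture viewer there is one more tool, called after ">>>" as name([rows], argument=value, ...), one row to a line, values as JSON. play_rows: Moves the arm, as the interface text tells. Its arguments: {"type":"object","properties":{"plan":{"type":"array","items":{"type":"array","items":{"type":"number"}}},"force":{"type":"number"}},"required":["plan"]}

```bash
mkdir -p pics
cat > h.py <<'E'
from bench import r
import numpy as np, cv2
def f(p): return p["pixels"].shape[0]/2/np.tan(np.radians(p["vfov"])/2)
def cam2w(p,Xc):
    return (np.array(Xc)-p["t"])@p["R"]   # R^T (Xc-t)
def px(p,u,v,z=None,plane=None):
    F=f(p); d=np.array([(u-p["cx"])/F,(v-p["cy"])/F,1.0])
    R=np.array(p["R"]);t=np.array(p["t"])
    if plane is not None:
        o=-R.T@t; w=R.T@d; return o+w*(plane-o[2])/w[2]
    if z is None: z=p["z_map"][int(round(v)),int(round(u))]
    return R.T@(d*z-t)
def proj(p,X):
    c=np.array(p["R"])@np.array(X)+np.array(p["t"]); return f(p)*c[0]/c[2]+p["cx"],f(p)*c[1]/c[2]+p["cy"]
def save(p,n): cv2.imwrite("pics/"+n+".png",p["pixels"])
E
python3 - <<'E'
from h import *
print(r.get_obs())
for c in("top","scene"):
    p=r.grab_frame(c); save(p,c+"1")
    print(c,p["vfov"],-np.array(p["R"]).T@p["t"])
    for n in["viewer","selector_axis","selector_nose","pointer_tip","culture_dish","loupe","lens_centre","loupe_rest","spare_dish","marker","bench_timer","tube_a"]:
        for d in r.pinpoint(p,n)[:3]:
            u,v=d["position"][0]*560,d["position"][1]*420
            print(n,round(d["conf"],2),round(u,1),round(v,1),px(p,u,v).round(3))
E
```

```text
{'clock': 0.0, 'joints': array([ 1.10989726,  0.47781826,  0.02233703,  1.55643502, -0.01148168,
        1.109297  , -0.08309797]), 'qvel': array([-0.00022982, -0.00102896, -0.00169165, -0.00240668, -0.00046695,
        0.0010976 ,  0.00017533]), 'tau': array([-3.58961524e-04, -5.96464705e+01,  1.60742261e+00, -2.81198913e+01,
        1.23916240e-02,  9.47138731e-03, -7.77370360e-06]), 'tcp_pos': array([ 0.23301763, -0.63289781,  0.23832042]), 'orientation': array([ 0.94645751,  1.35733448, -0.94493894]), 'contact_force': array([0.52137701, 0.10379896, 0.01897739]), 'moment': array([-0.00259517, -0.01916875, -0.01010407]), 'grip_width': 0.08537718302811724}
top 53.04055649827893 [ 0.44426846 -0.05710055  1.08805294]
viewer 0.56 212.4 191.2 [0.568 0.116 0.047]
viewer 0.55 243.3 195.5 [0.556 0.037 0.069]
selector_axis 0.89 243.1 196.4 [0.553 0.037 0.069]
selector_nose 0.7 241.4 186.8 [0.58  0.044 0.042]
pointer_tip 0.63 186.1 166.5 [0.63  0.184 0.046]
culture_dish 0.94 189.8 187.8 [0.575 0.17  0.061]
loupe 0.62 379.7 221.3 [ 0.497 -0.299  0.045]
loupe 0.3 345.8 228.5 [ 0.48  -0.222  0.
[... 588 characters left out ...]
81 0.068 0.046]
selector_nose 0.69 326.4 325.4 [ 0.498 -0.303  0.043]
pointer_tip 0.41 264.3 119.6 [0.709 0.338 0.002]
culture_dish 0.59 247.3 161.2 [0.56  0.149 0.061]
loupe 0.61 336.3 242.7 [ 0.639 -0.137  0.011]
lens_centre 0.79 357.8 258.5 [ 0.659 -0.193  0.006]
lens_centre 0.6 364.7 314.5 [ 0.577 -0.319  0.038]
loupe_rest 0.94 321.1 333.0 [ 0.493 -0.299  0.005]
spare_dish 0.82 197.8 182.7 [0.434 0.183 0.016]
marker 0.62 222.2 214.4 [0.448 0.067 0.006]
bench_timer 0.8 232.4 288.0 [ 0.382 -0.129  0.015]
bench_timer 0.55 323.5 299.7 [ 0.537 -0.241  0.006]
tube_a 0.56 295.3 302.5 [ 0.482 -0.219  0.008]
tube_a 0.5 325.4 297.8 [ 0.542 -0.24   0.009]
tube_a 0.17 270.2 181.8 [0.582 0.071 0.047]
```

View pics/top1.png

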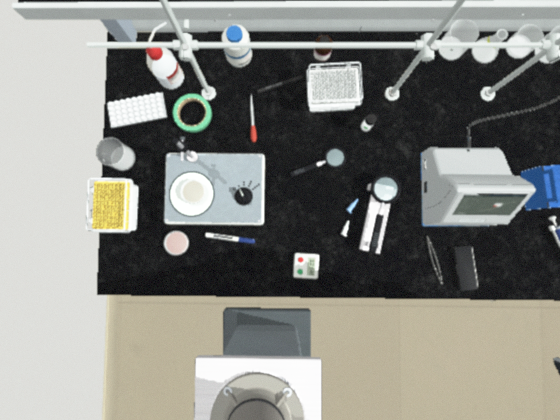

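View pics/scene1.png

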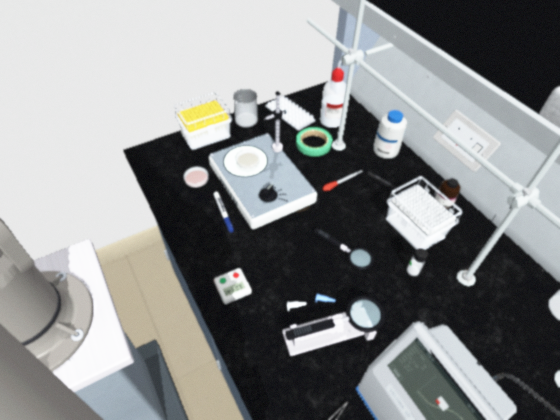

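```bash
python3 -c "
import cv2
a=cv2.imread('pics/top1.png')[130:250,160:300];cv2.imwrite('pics/t1a.png',cv2.resize(a,None,fx=5.5,fy=5,interpolation=2)[:600])
a=cv2.imread('pics/scene1.png')[70:230,180:340];cv2.imwrite('pics/s1a.png',cv2.resize(a,(600,600),interpolation=2))"
```

```text
(no output)
```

View pics/t1a.png

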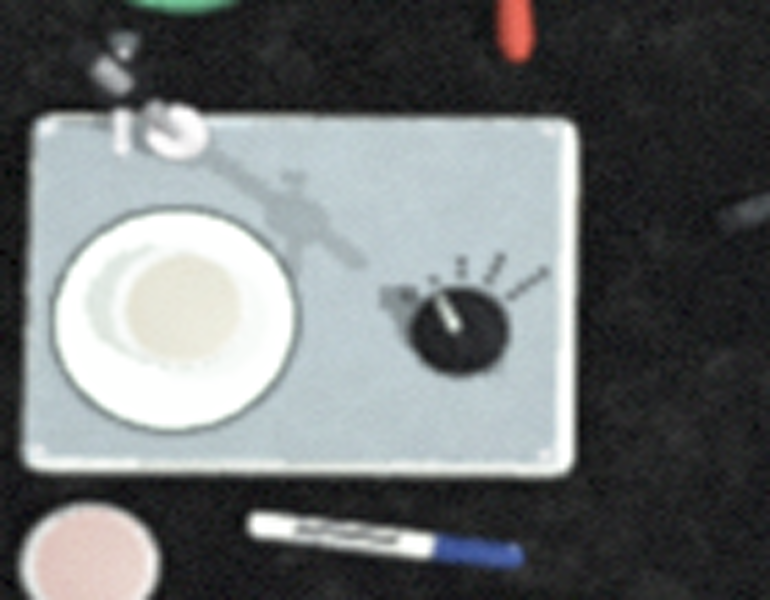

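View pics/s1a.png

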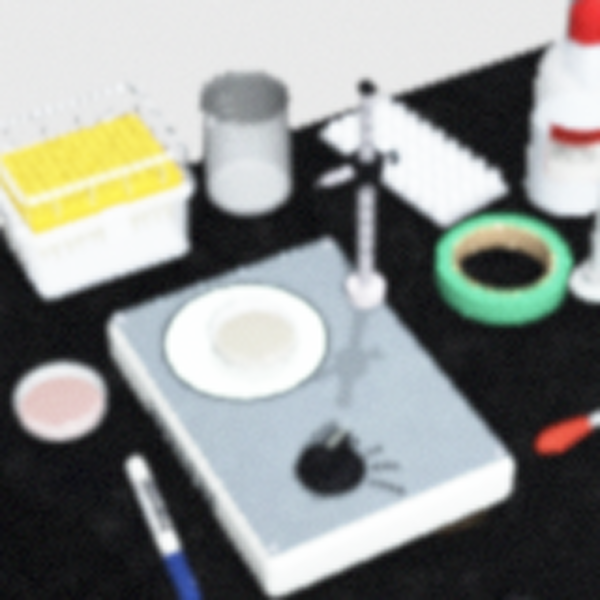

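Run:
```python
from h import *
from scipy.spatial.transform import Rotation as Ro
print(r.finger_overhang)
o=r.get_obs(); print(Ro.from_rotvec(o["orientation"]).as_matrix().round(3))
p=r.grab_frame("top")
for u,v in[(440,160),(470,165),(500,210),(430,220),(90,45),(300,45),(550,45),(165,10),(450,60),(185,145),(193,157),(334,70),(335,157)]: print(u,v,px(p,u,v).round(3))
w=r.grab_frame("wrist"); save(w,"w0"); print(w["tool_from_camera"],w["vfov"])
```

```text
0.008
[[-0.     0.938  0.345]
 [ 0.     0.345 -0.938]
 [-1.    -0.    -0.   ]]
440 160 [ 0.637 -0.424  0.114]
470 165 [ 0.626 -0.492  0.116]
500 210 [ 0.518 -0.535  0.16 ]
430 220 [ 0.5   -0.415  0.066]
90 45 [0.836 0.332 0.275]
300 45 [ 0.837 -0.091  0.274]
550 45 [ 0.835 -0.582  0.278]
165 10 [0.833 0.143 0.409]
450 60 [ 0.93  -0.501 -0.004]
185 145 [0.658 0.161 0.163]
193 157 [0.653 0.165 0.056]
334 70 [ 0.869 -0.184  0.074]
335 157 [ 0.664 -0.194  0.01 ]
[[ 4.30702875e-05 -2.88426080e-01  9.57502164e-01 -1.34391757e-01]
 [ 7.89992531e-04 -9.57501856e-01 -2.88426023e-01  7.42473452e-02]
 [ 9.99999687e-01  7.68842149e-04  1.86614569e-04 -1.48496329e-03]
 [ 0.00000000e+00  0.00000000e+00  0.00000000e+00  1.00000000e+00]] 60.05533483530292
```

View pics/w0.png

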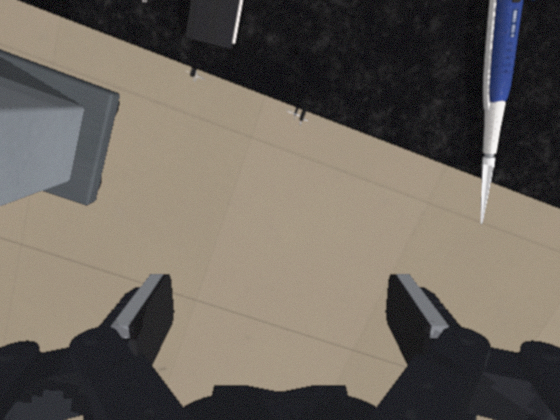

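>>> play_rows([
  [0, 0.025, 0.043, 0.01, 0],
  [0, 0.05, 0.085, 0.02, 0],
  [0, 0.075, 0.128, 0.03, 0],
  [0, 0.1, 0.17, 0.03, 0],
  [0, 0.125, 0.213, 0.03, 0],
  [0, 0.15, 0.255, 0.03, 0],
  [0, 0.175, 0.3, 0.03, 0],
  [0, 0.2, 0.34, 0.03, 0],
  [0, 0.2, 0.34, 0.03, 0],
  [0, 0.2, 0.34, 0.03, 0],
])

```text
clock: 2.4
tcp_pos: [0.4339, -0.2925, 0.2695]
orientation: [0.943, 1.356, -0.943]
contact_force: [-0.2, -0.2, 0.6]
grip_width: 0.0427
```

```bash
cat >> h.py <<'E'
from scipy.spatial.transform import Rotation as Ro
def wrist():
    o=r.get_obs(); w=r.grab_frame("wrist"); T=np.eye(4); T[:3,:3]=Ro.from_rotvec(o["orientation"]).as_matrix(); T[:3,3]=o["tcp_pos"]
    M=T@np.array(w["tool_from_camera"]); w["R"]=M[:3,:3].T; w["t"]=-M[:3,:3].T@M[:3,3]; return w,o
def pp(p,names,k=2,plane={}):
    for n in names:
        for d in r.pinpoint(p,n)[:k]:
            u,v=d["position"][0]*560,d["position"][1]*420
            print(n,round(d["conf"],2),round(u,1),round(v,1),px(p,u,v).round(4),px(p,u,v,plane=plane[n]).round(4) if n in plane else "")
E
python3 - <<'E'
from h import *
w,o=wrist(); save(w,"w1"); print(o["clock"],o["tcp_pos"],Ro.from_rotvec(o["orientation"]).as_matrix()[:,2],o["grip_width"])
pp(w,["loupe","lens_centre","loupe_rest","tube_a"],2,{"loupe":0.037,"lens_centre":0.037,"loupe_rest":0})
E
```

```text
2.4 [ 0.43388399 -0.29250874  0.26951655] [ 3.48419973e-01 -9.37338431e-01  4.32465964e-04] 0.042660412141457965
loupe 0.68 306.7 119.9 [ 0.4967 -0.2958  0.0434] [ 0.4966 -0.2963  0.037 ]
lens_centre 0.92 358.9 39.6 [ 0.5796 -0.3145  0.0401] [ 0.5803 -0.3149  0.037 ]
loupe_rest 0.93 305.7 116.7 [ 0.4991 -0.2937  0.0438] [ 0.4986 -0.2972  0.    ]
loupe_rest 0.7 231.3 108.0 [ 0.4799 -0.2205  0.0104] [ 0.4793 -0.2193  0.    ]
tube_a 0.68 235.1 107.9 [ 0.4812 -0.2239  0.0077]
```

View pics/w1.png

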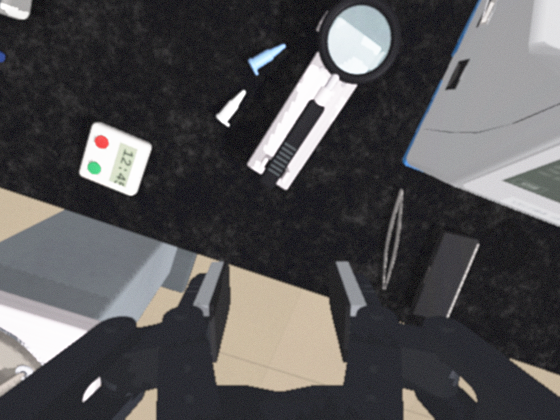

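>>> play_rows([
  [0, 0.01, 0.045, 0, 0],
  [0, 0.015, 0.09, 0, 0],
  [0, 0.02, 0.135, 0, 0],
  [0, 0.03, 0.18, 0, 0],
  [0, 0.03, 0.225, 0, 0.05],
  [0, 0.03, 0.27, 0, 0.1],
  [0, 0.03, 0.31, 0, 0.1],
  [0, 0.03, 0.31, 0, 0.1],
  [0, 0.03, 0.31, 0, 0.1],
])

```text
clock: 3.55
tcp_pos: [0.4633, 0.0163, 0.2693]
orientation: [0.869, 1.39, -0.869]
contact_force: [-0.5, -0.4, -0.2]
grip_width: 0.0425
```

Run:
```python
from h import *
w,o=wrist(); save(w,"w2"); print(o["clock"],o["tcp_pos"],Ro.from_rotvec(o["orientation"]).as_matrix()[:,2],o["grip_width"])
pp(w,["viewer","selector_axis","selector_nose","pointer_tip","culture_dish"],2,{"viewer":0,"selector_axis":0.06,"selector_nose":0.069,"culture_dish":0.046})
```

```text
3.55 [0.46332259 0.01632941 0.26934125] [ 4.37994207e-01 -8.98977742e-01  3.05316299e-04] 0.04252040322882893
viewer 0.63 242.6 29.3 [0.5712 0.1071 0.0447] [0.5763 0.1142 0.    ]
selector_axis 0.86 303.8 77.5 [0.5571 0.04   0.0695] [0.5578 0.0397 0.06  ]
selector_nose 0.8 307.4 57.2 [0.5729 0.0447 0.0691] [0.5729 0.0447 0.069 ]
selector_nose 0.55 508.1 201.6 [ 5.464e-01 -2.347e-01  1.000e-04] [ 0.5435 -0.1861  0.069 ]
culture_dish 0.73 228.2 153.9 [0.457  0.0762 0.0095] [0.4637 0.0738 0.046 ]
culture_dish 0.59 179.4 3.0 [0.5643 0.1605 0.0611] [0.5658 0.1653 0.046 ]
```

View pics/w2.png

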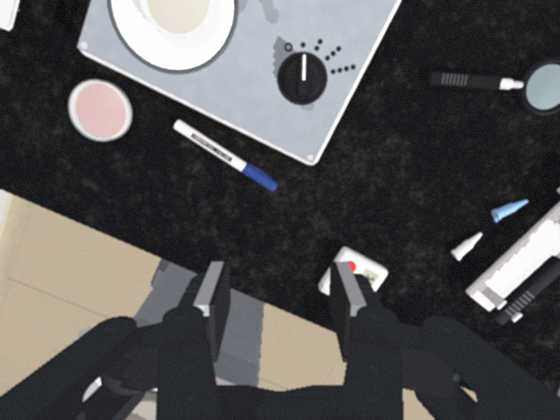

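Run:
```python
from h import *
w,o=wrist()
g=w["pixels"].astype(int)
a=cv2.resize(w["pixels"][20:130,240:370],None,fx=6,fy=5.4,interpolation=cv2.INTER_CUBIC); cv2.imwrite("pics/w2k.png",a)
A=px(w,81,44,plane=.046);B=px(w,311,160,plane=.046);print(A,B,B-A,np.degrees(np.arctan2((A-B)[1],(A-B)[0]))-90)
m=(g.min(2)>170);m2=np.zeros_like(m);m2[50:85,295:315]=m[50:85,295:315]
ys,xs=np.nonzero(m2);print(ys.min(),ys.max(),xs.min(),xs.max())
P=np.array([px(w,x,y,plane=.069)[:2] for x,y in zip(xs,ys)]);c=P.mean(0);U=np.linalg.svd(P-c)[2][0];print(c,len(P),np.degrees(np.arctan2(U[1],U[0])))
# skirt
m=(g.max(2)<60);m[:, :270]=0;m[:,335:]=0;m[:48]=0;m[110:]=0
ys,xs=np.nonzero(m);e=cv2.fitEllipse(cv2.convexHull(np.stack([xs,ys],1).astype(np.int32)));print(e)
print(px(w,*e[0],plane=.052))
```

```text
[0.49660233 0.23184243 0.046     ] [ 0.49385609 -0.00307966  0.046     ] [-0.00274625 -0.23492209  0.        ] -0.6697587000429479
50 79 301 314
[0.56743401 0.04407992] 111 -169.10045546935928
((305.273681640625, 73.57522583007812), (50.1874885559082, 62.71035385131836), 47.77096176147461)
[0.56200226 0.03847526 0.052     ]
```

View pics/w2k.png

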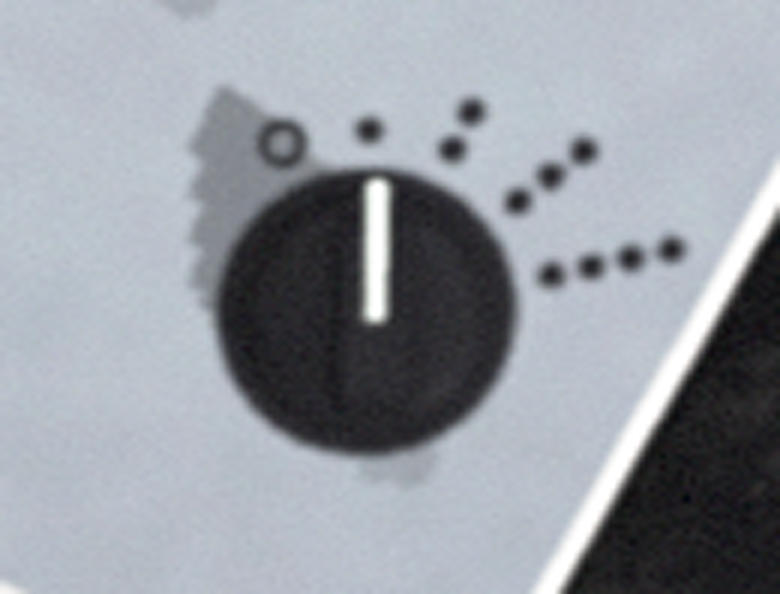

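>>> play_rows([
  [0, 0.045, 0.012, -0.01, 0],
  [0, 0.085, 0.023, -0.04, 0],
  [0, 0.094, 0.023, -0.085, 0],
  [0, 0.094, 0.023, -0.13, 0],
  [0, 0.094, 0.023, -0.165, 0],
  [0, 0.094, 0.023, -0.19, 0],
  [0, 0.094, 0.023, -0.203, 0],
  [0, 0.094, 0.023, -0.203, 0],
], force=40)

```text
clock: 4.7
tcp_pos: [0.5562, 0.0391, 0.0648]
orientation: [0.869, 1.392, -0.872]
contact_force: [0.0, 0.7, 1.6]
grip_width: 0.0426
```

Run:
```python
from h import *
w,o=wrist(); save(w,"w3"); print(o["clock"],o["tcp_pos"],o["contact_force"])
```

```text
4.7 [0.55622419 0.03908454 0.06482177] [0.02090462 0.66427819 1.62020935]
```

View pics/w3.png

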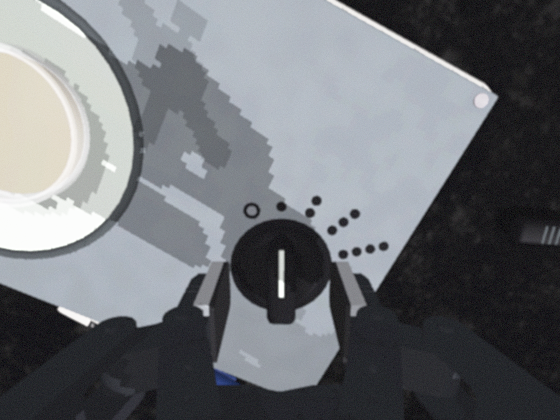

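>>> play_rows([
  [-1, 0, 0, 0, 0],
  [-1, 0, 0, 0, 0],
  [-1, 0, 0, 0, 0],
  [-1, 0, 0, 0, 0],
  [-1, 0, 0, 0, 0],
  [-1, 0, 0, 0, 0],
], force=40)

```text
clock: 5.35
tcp_pos: [0.5585, 0.0395, 0.068]
orientation: [0.871, 1.387, -0.868]
contact_force: [-0.7, -0.6, 7.8]
grip_width: 0.0109
```

Run:
```python
from h import *
w,o=wrist(); save(w,"w4"); print(o["clock"],o["tcp_pos"],o["contact_force"],o["grip_width"])
```

```text
5.35 [0.55845588 0.03951343 0.06798694] [-0.74271297 -0.62078028  7.7935984 ] 0.010859407511996285
```

View pics/w4.png

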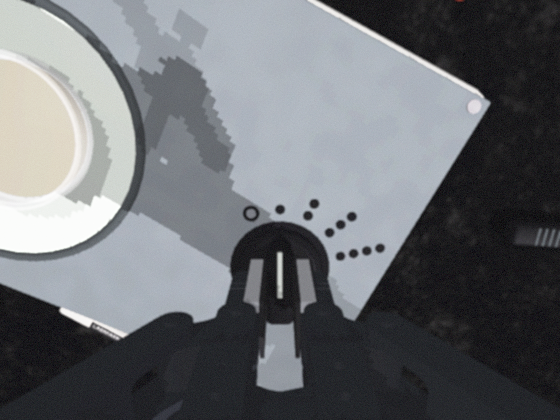

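>>> play_rows([
  [-1, 0.001, 0, 0.003, -0.1],
  [-1, 0.001, 0, 0.003, -0.2],
  [-1, 0.001, 0, 0.003, -0.33],
  [-1, 0.001, 0, 0.003, -0.46],
  [-1, 0.001, 0, 0.003, -0.59],
  [-1, 0.001, 0, 0.003, -0.72],
  [-1, 0.001, 0, 0.003, -0.84],
  [-1, 0.001, 0, 0.003, -0.92],
  [-1, 0.001, 0, 0.003, -0.92],
  [-1, 0.001, 0, 0.003, -0.92],
])

```text
clock: 6.4
tcp_pos: [0.5584, 0.0383, 0.0683]
orientation: [1.544, 0.949, -1.545]
contact_force: [6.1, -3.2, -16.4]
grip_width: 0.0107
```

Run:
```python
from h import *
w,o=wrist(); save(w,"w5"); print(o["clock"],o["tcp_pos"],o["contact_force"],o["moment"],o["grip_width"],Ro.from_rotvec(o["orientation"]).as_matrix()[:,1:])
```

```text
6.4 [0.55841988 0.03832482 0.0682506 ] [  6.08971188  -3.17531948 -16.41043577] [-0.5126378  -1.26451236  0.06594628] 0.01067368797087951 [[ 8.92526330e-01 -4.50994980e-01]
 [-4.50994187e-01 -8.92526124e-01]
 [ 9.96548557e-04  8.03911800e-04]]
```

View pics/w5.png

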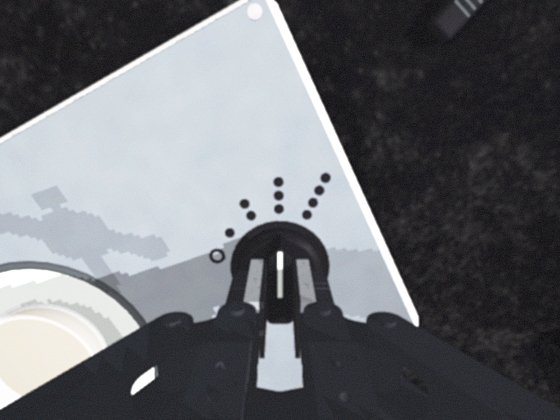

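>>> play_rows([
  [0, 0, 0, 0, 0],
  [0, 0, 0, 0, 0],
  [0, 0, 0, 0, 0],
  [0, 0, 0, 0, 0],
  [0, 0, 0, 0.03, 0],
  [0, 0, 0, 0.07, 0],
  [0, -0.02, 0, 0.115, 0],
  [0, -0.05, 0, 0.16, 0],
  [0, -0.08, 0, 0.19, 0],
  [0, -0.08, 0, 0.19, 0],
])

```text
clock: 7.45
tcp_pos: [0.4775, 0.0401, 0.2643]
orientation: [1.549, 0.948, -1.537]
contact_force: [1.2, 0.3, -0.0]
grip_width: 0.0428
```

Run:
```python
from h import *
w,o=wrist(); save(w,"w6"); print(o["clock"],o["tcp_pos"],o["contact_force"],o["grip_width"])
pp(w,["selector_axis","selector_nose","culture_dish","pointer_tip"],2,{"selector_axis":0.069,"selector_nose":0.069,"culture_dish":0.046})
```

```text
7.45 [0.4775398  0.04008534 0.26431084] [ 1.2046125   0.29227923 -0.04279003] 0.042829874467696975
selector_axis 0.87 245.2 106.5 [0.5548 0.0373 0.0688] [0.5548 0.0372 0.069 ]
selector_axis 0.5 177.6 117.7 [0.5755 0.1014 0.0448] [0.5732 0.095  0.069 ]
selector_nose 0.8 240.2 86.5 [0.5713 0.0333 0.0695] [0.5713 0.0333 0.069 ]
culture_dish 0.73 124.5 158.6 [0.5645 0.1605 0.0613] [0.5655 0.1673 0.046 ]
pointer_tip 0.46 5.6 111.6 [6.67e-01 2.73e-01 6.00e-04]
```

View pics/w6.png

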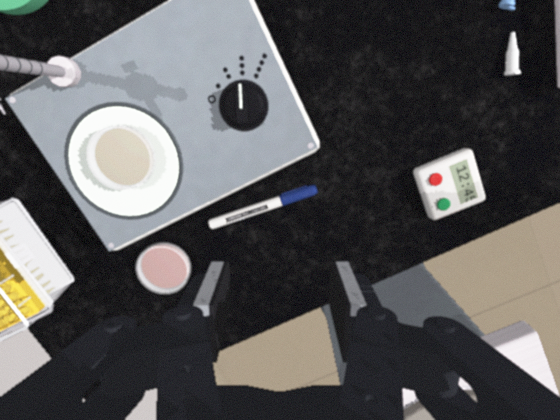

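Run:
```python
from h import *
for c in("scene","top"):
    p=r.grab_frame(c); np.savez("pics/%s2.npz"%c,**{k:v for k,v in p.items()})
    pp(p,["pointer_tip","culture_dish"],3,{"culture_dish":0.046})
    print("viewer->",proj(p,[0.617,0.169,0.14]))
    if c=="scene": a=p["pixels"][85:165,225:325]
    else: a=p["pixels"][130:210,150:250]
    cv2.imwrite("pics/%s2.png"%c,cv2.resize(a,(750,600),interpolation=cv2.INTER_CUBIC))
```

```text
pointer_tip 0.55 264.3 117.3 [ 0.716   0.3509 -0.0016] 
culture_dish 0.55 248.7 162.5 [0.5619 0.1456 0.0588] [0.5674 0.1575 0.046 ]
culture_dish 0.27 265.5 190.6 [0.5501 0.0353 0.0678] [0.5592 0.0526 0.046 ]
viewer-> (np.float64(263.18641567734494), np.float64(124.619823778935))
pointer_tip 0.62 183.0 162.2 [0.6407 0.1914 0.0487] 
viewer-> (np.float64(183.1903321160438), np.float64(164.9861460989879))
```

View pics/scene2.png

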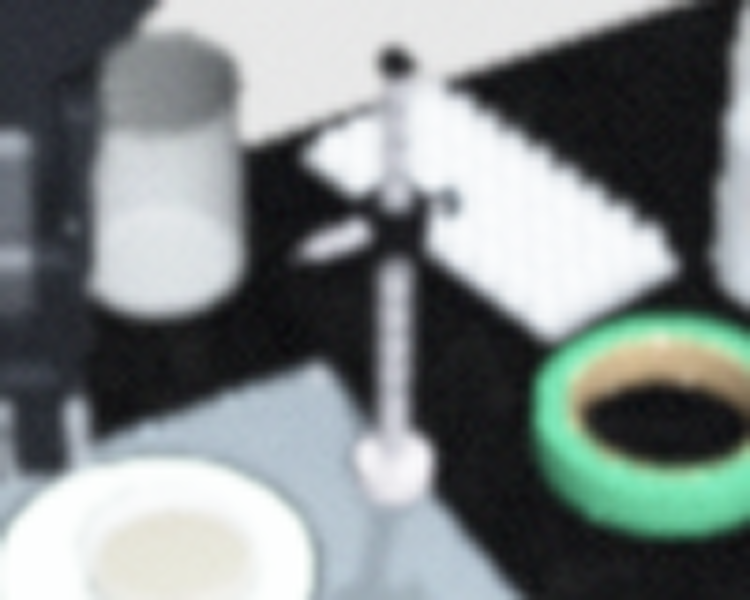

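View pics/top2.png

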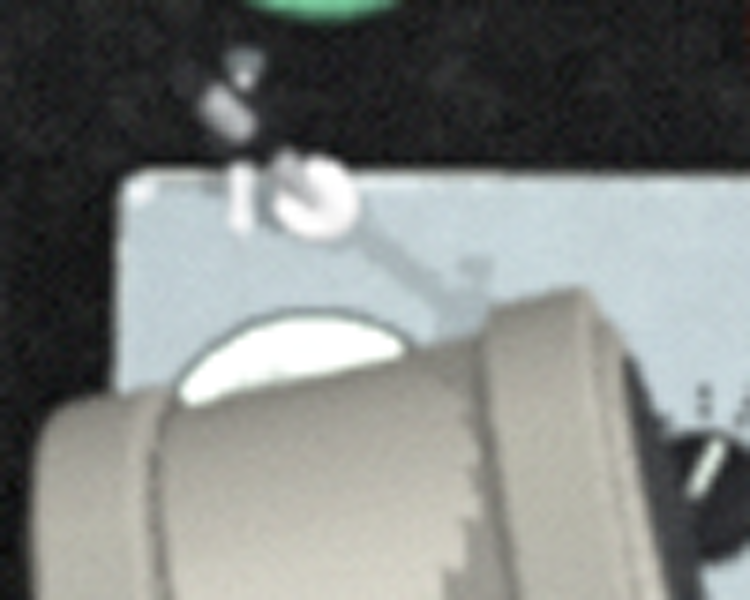

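>>> play_rows([
  [0, 0.02, 0.03, 0.015, 0.1],
  [0, 0.04, 0.06, 0.03, 0.2],
  [0, 0.055, 0.09, 0.04, 0.3],
  [0, 0.055, 0.1, 0.04, 0.4],
  [0, 0.055, 0.1, 0.04, 0.4],
  [0, 0.055, 0.1, 0.04, 0.4],
])

```text
clock: 8.6
tcp_pos: [0.533, 0.1387, 0.2987]
orientation: [1.259, 1.175, -1.262]
contact_force: [-0.9, -1.4, -0.1]
grip_width: 0.0424
```

Run:
```python
from h import *
w,o=wrist(); save(w,"w7"); print(o["clock"],o["tcp_pos"])
np.savez("pics/w7.npz",**w)
pp(w,["culture_dish","pointer_tip","selector_axis"],2,{"selector_axis":0.069,"selector_nose":0.069,"culture_dish":0.046})
```

```text
8.6 [0.53299053 0.1387119  0.29867043]
culture_dish 0.59 254.3 143.9 [0.5672 0.1633 0.0597] [0.5658 0.1643 0.046 ]
pointer_tip 0.74 230.6 88.9 [0.6221 0.1833 0.0461] 
selector_axis 0.84 377.3 142.2 [0.5613 0.0407 0.068 ] [0.5614 0.041  0.069 ]
selector_axis 0.27 295.6 125.1 [0.5822 0.1199 0.0491] [0.5835 0.1207 0.069 ]
```

View pics/w7.png

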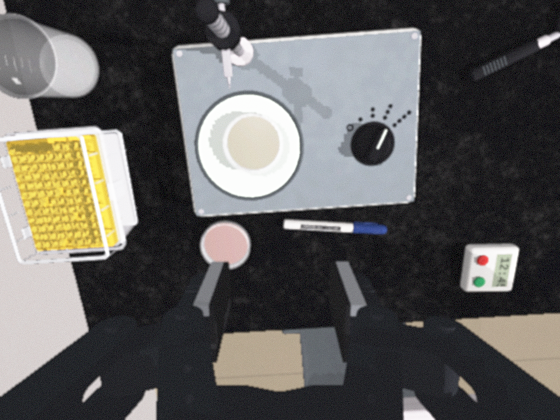

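Run:
```python
from h import *
w=dict(np.load("pics/w7.npz")); s=dict(np.load("pics/scene2.npz")); t=dict(np.load("pics/top2.npz"))
a=cv2.resize(w["pixels"][25:105,185:285],(750,600),interpolation=cv2.INTER_CUBIC); cv2.imwrite("pics/w7a.png",a)
a=cv2.resize(w["pixels"][85:205,185:325],(700,600),interpolation=cv2.INTER_CUBIC); cv2.imwrite("pics/w7b.png",a)
print(px(w,229,76).round(4),px(w,228,72).round(4),px(w,229,79))
def ray(p,u,v):
    d=np.array(p["R"]).T@np.array([(u-p["cx"])/f(p),(v-p["cy"])/f(p),1]);return -np.array(p["R"]).T@p["t"],d/np.linalg.norm(d)
def tri(rs):
    A=0;b=0
    for o,d in rs:
        P=np.eye(3)-np.outer(d,d);A=A+P;b=b+P@o
    X=np.linalg.solve(A,b);return X,[np.linalg.norm((np.eye(3)-np.outer(d,d))@(X-o)) for o,d in rs]
for v in(80,82,84): print(v,tri([ray(w,229,v),ray(s,263,119.7)]),tri([ray(w,229,v),ray(s,263,119.7),ray(t,181.7,160.9)]))
g=w["pixels"].astype(int)
# stage
hsv=cv2.cvtColor(w["pixels"],cv2.COLOR_BGR2HSV)
c=[px(w,u,v,plane=.046) for u,v in((177,50),(415,34),(411,200),(199,211))]
print(np.round(c,4))
```

```text
[0.6264 0.1696 0.1581] [0.6291 0.17   0.1577] [0.62438289 0.16976525 0.15833823]
80 (array([0.62162099, 0.17210413, 0.15096275]), [np.float64(0.002883075208020102), np.float64(0.0028830752080199295)]) (array([0.62239486, 0.17118278, 0.15148472]), [np.float64(0.001812146256138521), np.float64(0.0039962486776759934), np.float64(0.0022427577514655154)])
82 (array([0.62079839, 0.17191326, 0.15138569]), [np.float64(0.0022414953564816463), np.float64(0.0022414953564814724)]) (array([0.62183275, 0.17104872, 0.15189494]), [np.float64(0.0009500931647884919), np.float64(0.0035632051057042998), np.float64(0.002633489988899812)])
84 (array([0.61997191, 0.17171471, 0.15182625]), [np.float64(0.0016000227336121146), np.float64(0.0016000227336118692)]) (array([0.62126565, 0.17090606, 0.15232899]), [np.float64(9.073985477350294e-05), np.float64(0.0031341508481567914), np.float64(0.003047379726745796)])
[[ 6.618e-01  2.318e-01  4.600e-02]
 [ 6.600e-01 -6.000e-04  4.600e-02]
 [ 4.928e-01 -2.600e-03  4.600e-02]
 [ 4.965e-01  2.323e-01  4.600e-02]]
```

View pics/w7a.png

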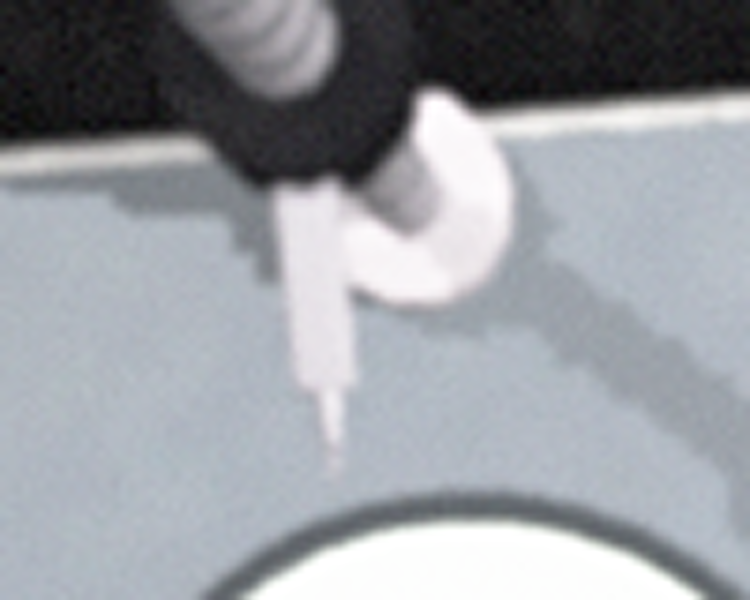

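View pics/w7b.png

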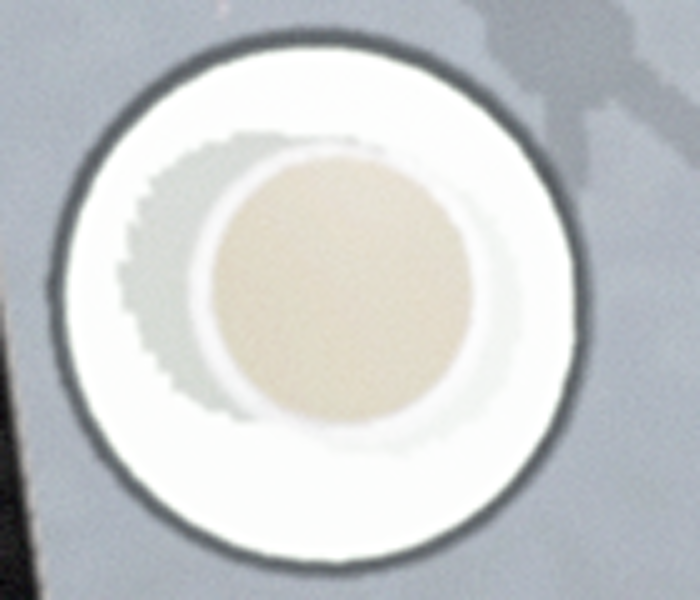

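Run:
```python
from h import *
w=dict(np.load("pics/w7.npz")); s=dict(np.load("pics/scene2.npz")); t=dict(np.load("pics/top2.npz"))
for z in(.15,.153,.155,.157): print(z,px(w,229.4,89,plane=z).round(4),"scene tip",np.round(proj(s,px(w,229.4,89,plane=z)),1),np.round(proj(s,[.6185,.1697,z]),1), "top",np.round(proj(t,[.6185,.1697,z]),1), "w",np.round(proj(w,[.6185,.1697,z]),1))
print("tan",px(w,253.4,143,plane=.05),px(w,253.4,143,plane=.06),px(w,253.4,143))
print("stage",px(w,185+(50+588)/2/5,85+(30+573)/2/5,plane=.046))
# tan disc colour segmentation
g=w["pixels"].astype(int); m=((g[:,:,2]-g[:,:,0])>12)&(g.min(2)>150); m[:100]=0;m[190:]=0;m[:,:200]=0;m[:,310:]=0
n,l,st,ce=cv2.connectedComponentsWithStats(m.astype(np.uint8));i=1+st[1:,4].argmax();print(st[i],ce[i])
ys,xs=np.nonzero(l==i);print(np.median([px(w,x,y)[2] for x,y in zip(xs,ys)]))
print(px(w,*ce[i],plane=.06).round(4),px(w,*ce[i],plane=.05).round(4), np.sqrt(st[i,4]*4/np.pi)/f(w)*(.44-.06))
print("depth patches",px(w,300,180),px(w,440,150),np.median(w["z_map"][172:180,290:310]))
for v in range(60,92,3): print(v,[px(w,u,v)[2].round(3) for u in range(224,233)])
```

```text
0.15 [0.618  0.1713 0.15  ] scene tip [263.  120.7] [263.5 121. ] top [181.9 163.5] w [231.5  88.1]
0.153 [0.6179 0.1709 0.153 ] scene tip [263.  119.8] [263.5 120. ] top [181.6 163.3] w [230.9  88. ]
0.155 [0.6178 0.1706 0.155 ] scene tip [263.1 119.2] [263.5 119.3] top [181.4 163.1] w [230.6  87.9]
0.157 [0.6177 0.1704 0.157 ] scene tip [263.1 118.6] [263.5 118.6] top [181.1 163. ] w [230.2  87.8]
tan [0.56718785 0.16486201 0.05      ] [0.56821848 0.1640904  0.06      ] [0.56823988 0.16407438 0.06020761]
stage [0.56472385 0.170226   0.046     ]
[ 228  117   51   52 2100] [252.96095238 142.48190476]
0.060415476784106366
[0.5688 0.1645 0.06  ] [0.5678 0.1653 0.05  ] 0.0540819775144411
depth patches [0.5240297  0.11838369 0.04728532] [ 5.38466451e-01 -5.12365566e-02 -3.01329121e-04] 0.39252746
60 [np.float64(0.158), np.float64(0.161), np.float64(0.159), np.float64(0.158), np.float64(0.159), np.float64(0.159), np.float64(0.158), np.float64(0.058), np.float64(0.057)]
63 [np.float64(0.159), np.float64(0.159), np.float64(0.158), np.float64(0.16), np.float64(0.159), np.float64(0.157), np.f
[... 923 characters left out ...]

81 [np.float64(0.046), np.float64(0.044), np.float64(0.044), np.float64(0.046), np.float64(0.159), np.float64(0.159), np.float64(0.157), np.float64(0.047), np.float64(0.047)]
84 [np.float64(0.047), np.float64(0.044), np.float64(0.046), np.float64(0.046), np.float64(0.158), np.float64(0.156), np.float64(0.159), np.float64(0.045), np.float64(0.046)]
87 [np.float64(0.046), np.float64(0.046), np.float64(0.045), np.float64(0.047), np.float64(0.046), np.float64(0.159), np.float64(0.046), np.float64(0.046), np.float64(0.046)]
90 [np.float64(0.046), np.float64(0.045), np.float64(0.044), np.float64(0.046), np.float64(0.045), np.float64(0.046), np.float64(0.046), np.float64(0.044), np.float64(0.046)]
```

>>> play_rows([
  [0, -0.015, -0.045, 0, -0.05],
  [0, -0.03, -0.09, 0, -0.1],
  [0, -0.045, -0.135, 0, -0.15],
  [0, -0.06, -0.18, 0, -0.15],
  [0, -0.075, -0.225, -0.01, -0.15],
  [0, -0.085, -0.27, -0.02, -0.15],
  [0, -0.093, -0.315, -0.035, -0.15],
  [0, -0.093, -0.36, -0.05, -0.15],
  [0, -0.093, -0.4, -0.07, -0.15],
  [0, -0.093, -0.42, -0.1, -0.15],
])

```text
clock: 9.8
tcp_pos: [0.4398, -0.2855, 0.2]
orientation: [1.371, 1.09, -1.371]
contact_force: [1.7, 0.5, 0.0]
grip_width: 0.0428
```

>>> play_rows([
  [0, 0, 0, 0, 0],
  [0, 0, 0, 0, 0],
])

```text
clock: 10.0
tcp_pos: [0.4396, -0.2803, 0.1991]
orientation: [1.369, 1.099, -1.369]
contact_force: [-0.1, 1.3, 0.9]
grip_width: 0.0427
```

Run:
```python
from h import *
w,o=wrist(); save(w,"w8"); print(o["clock"],o["tcp_pos"],Ro.from_rotvec(o["orientation"]).as_matrix()[:,1])
np.savez("pics/w8.npz",**w)
pp(w,["loupe","lens_centre","loupe_rest","tube_a"],2,{"loupe":0.037,"lens_centre":0.037,"loupe_rest":0})
```

```text
10.0 [ 0.43959896 -0.28032222  0.19909036] [ 0.97611184 -0.21726358 -0.00148671]
loupe 0.73 285.8 119.0 [ 0.4979 -0.2966  0.0431] [ 0.4976 -0.2967  0.037 ]
loupe_rest 0.95 285.9 117.2 [ 0.4992 -0.2969  0.0438] [ 0.4973 -0.2973  0.    ]
tube_a 0.7 209.9 79.0 [ 0.5419 -0.2415  0.0092] 
tube_a 0.68 207.0 154.6 [ 0.4813 -0.2215  0.008 ]
```

View pics/w8.png

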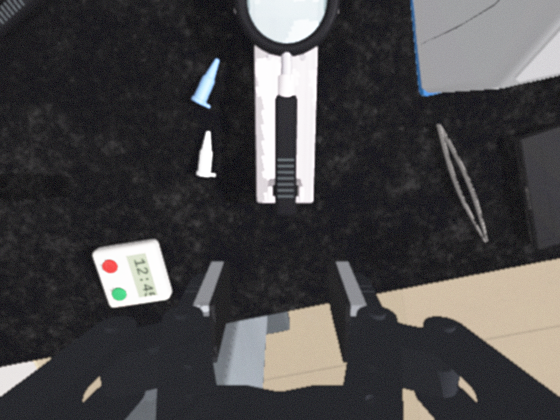

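>>> play_rows([
  [0, 0.03, -0.008, -0.01, 0],
  [0, 0.058, -0.016, -0.04, 0],
  [0, 0.058, -0.016, -0.08, 0],
  [0, 0.058, -0.016, -0.12, 0],
  [0, 0.058, -0.016, -0.15, 0],
  [0, 0.058, -0.016, -0.168, 0],
  [0, 0.058, -0.016, -0.173, 0],
  [0, 0.058, -0.016, -0.173, 0],
])

```text
clock: 11.05
tcp_pos: [0.4985, -0.296, 0.0265]
orientation: [1.367, 1.099, -1.367]
contact_force: [0.6, -0.1, 0.0]
grip_width: 0.0427
```

Run:
```python
from h import *
w,o=wrist(); save(w,"w9"); print(o["clock"],o["tcp_pos"],o["contact_force"])
```

```text
11.05 [ 0.4985418  -0.29596619  0.02647194] [ 0.63382246 -0.07024719  0.04638117]
```

View pics/w9.png

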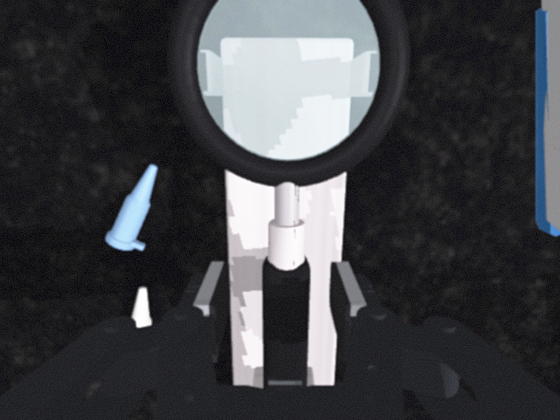

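>>> play_rows([
  [0, -0.001, -0.002, 0, 0],
  [-1, -0.001, -0.002, 0, 0],
  [-1, -0.001, -0.002, 0, 0],
  [-1, -0.001, -0.002, 0, 0],
  [-1, -0.001, -0.002, 0, 0],
  [-1, -0.001, -0.002, 0, 0],
  [-1, -0.001, -0.002, 0, 0],
], force=50)

```text
clock: 11.8
tcp_pos: [0.4978, -0.299, 0.0275]
orientation: [1.368, 1.097, -1.367]
contact_force: [-1.1, 0.8, 6.9]
grip_width: 0.0173
```

Run:
```python
from h import *
w,o=wrist(); save(w,"w10"); print(o["clock"],o["tcp_pos"],o["contact_force"],o["grip_width"])
```

```text
11.8 [ 0.49783236 -0.29895846  0.02749413] [-1.1233473   0.83872066  6.86502097] 0.01728427398934581
```

View pics/w10.png

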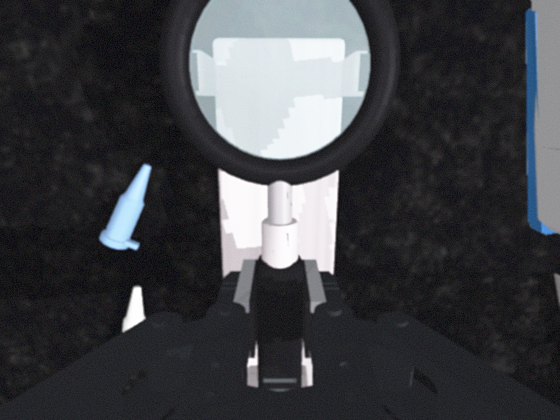

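>>> play_rows([
  [-1, -0.001, -0.003, 0.01, 0],
  [-1, -0.001, -0.003, 0.025, 0],
  [-1, -0.001, -0.003, 0.045, 0],
  [-1, -0.001, -0.003, 0.07, 0],
  [-1, -0.001, -0.003, 0.095, 0],
  [-1, -0.001, -0.003, 0.115, 0],
  [-1, -0.001, -0.003, 0.125, 0],
  [-1, -0.001, -0.003, 0.125, 0],
  [-1, -0.001, -0.003, 0.125, 0],
  [-1, -0.001, -0.003, 0.125, 0],
])

```text
clock: 12.85
tcp_pos: [0.4955, -0.3011, 0.1502]
orientation: [1.367, 1.101, -1.369]
contact_force: [0.2, 1.1, -0.6]
grip_width: 0.017
```

```bash
cat >> h.py <<'E'
def rim(w,z):
    g=w["pixels"].max(2)
    P=[]
    return P
E
python3 - <<'E'
from h import *
w,o=wrist(); save(w,"w11"); print(o["clock"],o["tcp_pos"],o["contact_force"],o["grip_width"],Ro.from_rotvec(o["orientation"]).as_matrix()[:,1])
np.savez("pics/w11.npz",**w)
pp(w,["lens_centre","loupe"],2)
for d in r.outline_of(w,"loupe")[:1]:
    m=d["mask"]; ys,xs=np.nonzero(m&(w["z_map"]>0)); P=np.array([px(w,x,y) for x,y in zip(xs,ys)])
    k=np.abs(P[:,2]-(o["tcp_pos"][2]+.011))<.012; P=P[k]; print(len(k),k.sum())
    c=P.mean(0); n=np.linalg.svd(P-c,full_matrices=False)[2][2]; print(c,n)
E
```

```text
12.85 [ 0.49547524 -0.30106947  0.15020202] [ 0.19658279  1.10339991 -0.58662374] 0.01698470281869694 [ 0.97651463 -0.21544126 -0.00205825]
lens_centre 0.65 277.6 67.0 [ 0.5778 -0.317   0.1628] 
loupe 0.93 6.2 55.9 [ 0.6382 -0.1354  0.0102] 
loupe 0.89 279.2 301.0 [ 0.4992 -0.3002  0.1665] 
45918 45837
[ 0.55973524 -0.31359686  0.16287304] [-0.03457103  0.00867973 -0.99936455]
```

View pics/w11.png

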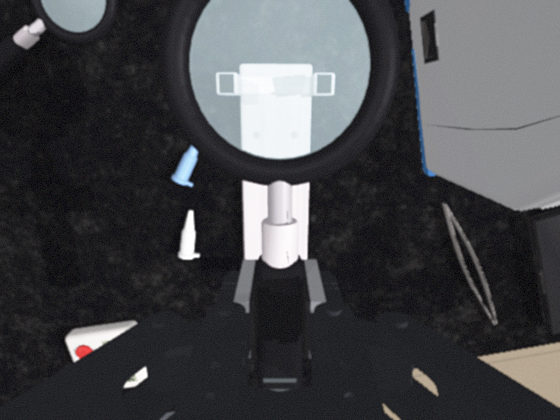

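```bash
cat > rim.py <<'E'
from h import *
def rimfit(w):
    g=w["pixels"].max(2); m=(g<45); m[190:]=0;
    F=f(w); H,W=m.shape
    uu,vv=np.meshgrid(np.arange(W),np.arange(H))
    m&=(uu>150)&(uu<410)&(w["z_map"]>.05)&(w["z_map"]<.16)
    m=cv2.erode(m.astype(np.uint8),np.ones((3,3)))>0
    ys,xs=np.nonzero(m); P=np.array([px(w,x,y) for x,y in zip(xs,ys)])
    A=np.c_[P[:,:2],np.ones(len(P))]
    k=np.ones(len(P),bool)
    for _ in range(5):
        co=np.linalg.lstsq(A[k],P[k,2],rcond=None)[0]; res=P[:,2]-A@co; k=np.abs(res)<2.5*res[k].std()
    # circle fit (annulus: use outermost + innermost by radius => algebraic on all, then refine)
    Q=P[k]
    c,rad=cv2.minEnclosingCircle((Q[:,:2]*1e4).astype(np.float32).reshape(-1,1,2)); 
    c=np.array(c)/1e4
    return c,rad/1e4,co,len(Q),(co[:2]@c+co[2]),res[k].std()
E
python3 - <<'E'
from rim import *
w=dict(np.load("pics/w11.npz"))
z=w["z_map"]; print(rimfit(w)); print(z[100,180],z[67,277],z[170,280])
E
```

```text
(array([ 0.57730801, -0.31751211]), 0.03757012023925781, array([-0.00851881,  0.00961011,  0.17094216]), 3324, np.float64(0.16297285069660927), np.float64(0.0007970747474150259))
0.114979304 0.11227258 0.1212123
```

>>> play_rows([
  [-1, -0.01, 0.035, 0, 0],
  [-1, -0.02, 0.075, 0, 0],
  [-1, -0.03, 0.12, 0, 0],
  [-1, -0.035, 0.165, 0, 0],
  [-1, -0.035, 0.21, 0, 0],
  [-1, -0.035, 0.255, 0, 0],
  [-1, -0.035, 0.3, 0, 0],
  [-1, -0.035, 0.345, 0, 0],
  [-1, -0.035, 0.385, 0, 0],
  [-1, -0.035, 0.42, 0, 0],
])

```text
clock: 14.05
tcp_pos: [0.4609, 0.121, 0.1512]
orientation: [1.367, 1.1, -1.366]
contact_force: [1.2, -0.1, -0.6]
grip_width: 0.0171
```

>>> play_rows([
  [-1, 0, 0.03, 0, 0],
  [-1, 0.005, 0.05, 0, 0],
  [-1, 0.012, 0.062, 0, 0],
  [-1, 0.02, 0.062, -0.001, 0],
  [-1, 0.024, 0.062, -0.001, 0],
  [-1, 0.024, 0.062, -0.001, 0],
  [-1, 0.024, 0.062, -0.001, 0],
])

```text
clock: 14.75
tcp_pos: [0.4853, 0.1791, 0.1501]
orientation: [1.368, 1.097, -1.37]
contact_force: [-0.3, 0.1, -1.2]
grip_width: 0.0169
```

Run:
```python
from rim import *
w,o=wrist(); save(w,"w12"); print(o["clock"],o["tcp_pos"],o["contact_force"],o["grip_width"])
np.savez("pics/w12.npz",**w)
try: print(rimfit(w))
except Exception as e: print(e)
pp(w,["lens_centre","culture_dish","pointer_tip"],1,{"lens_centre":.156,"culture_dish":.046})
s=r.grab_frame("scene"); np.savez("pics/scene3.npz",**s); save(s,"scene3")
pp(s,["lens_centre","culture_dish","pointer_tip"],1)
cv2.imwrite("pics/scene3a.png",cv2.resize(s["pixels"][85:205,190:350],(800,600),interpolation=cv2.INTER_CUBIC))
```

```text
14.75 [0.48529866 0.1790572  0.15010546] [-0.29529185  0.13565514 -1.21580658] 0.016904093911540803
(array([0.567     , 0.16257227]), 0.03691534729003906, array([-0.00633378,  0.00613937,  0.16586581]), 4999, np.float64(0.1632726519273356), np.float64(0.0008379403448431905))
lens_centre 0.56 281.6 69.0 [0.5667 0.1619 0.1632] [0.5672 0.1617 0.156 ]
lens_centre 0.81 248.0 124.9 [0.5724 0.1599 0.1632] 
culture_dish 0.91 246.9 162.6 [0.5566 0.1447 0.0617] 
pointer_tip 0.44 264.2 118.2 [ 0.7146  0.3491 -0.0031]
```

View pics/w12.png

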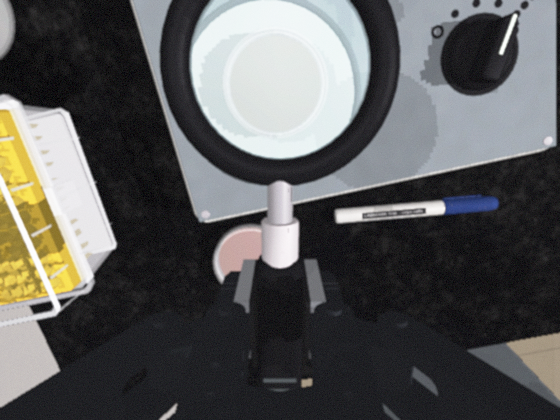

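View pics/scene3a.png

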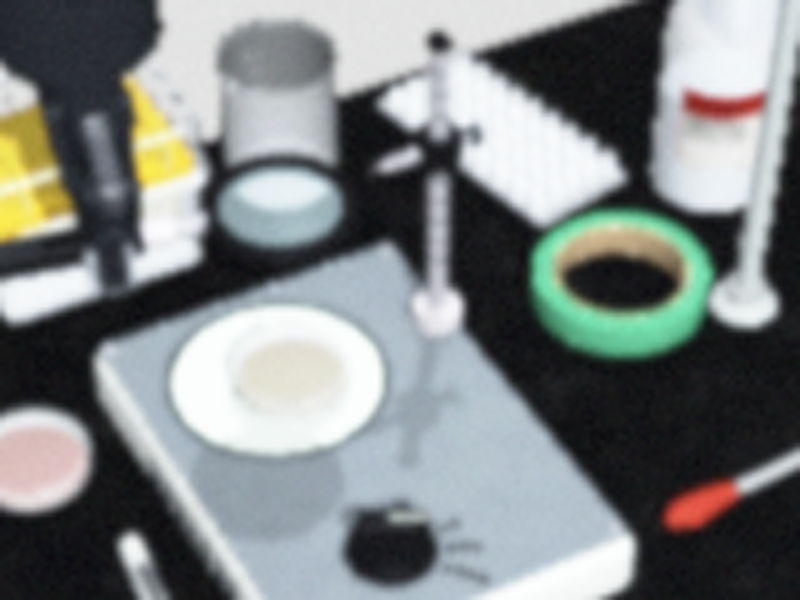

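Run:
```python
from rim import *
w=dict(np.load("pics/w12.npz")); s=dict(np.load("pics/scene3.npz")); w7=dict(np.load("pics/w7.npz"))
print("dish",px(w,276,83,plane=.06),px(w,276,83,plane=.061))
for z in(.15,.153,.156,.159):
    a=px(w7,229.3,76.5,plane=z); b=px(w7,222.5,50,plane=z)
    print(z,np.round(proj(s,a),1),np.round(proj(s,b),1))
# rim in scene: bias check; project measured rim circle to scene
th=np.linspace(0,2*np.pi,60); im=cv2.resize(s["pixels"][85:205,190:350],(800,600),interpolation=cv2.INTER_CUBIC)
for zc,col in((.163,(0,0,255)),(.153,(0,255,0))):
    for q in th:
        u,v=proj(s,[.567+.0385*np.cos(q),.1625+.0385*np.sin(q),zc]); cv2.circle(im,(int((u-190)*5+2),int((v-85)*5+2)),1,col,-1)
for z,col in((.153,(0,255,255)),(.157,(255,0,255))):
    for t in np.linspace(0,1,15):
        a=px(w7,229.4,88,plane=z); b=px(w7,222.5,50,plane=z); u,v=proj(s,a+(b-a)*t); cv2.circle(im,(int((u-190)*5+2),int((v-85)*5+2)),1,col,-1)
cv2.imwrite("pics/s3b.png",cv2.resize(im[50:350,150:550],(800,600)))
```

```text
dish [0.56790851 0.16428628 0.06      ] [0.56786125 0.1642885  0.061     ]
0.15 [266.4 119.8] [272.3 116.8]
0.153 [266.3 118.9] [272.3 115.9]
0.156 [266.3 118. ] [272.2 115.1]
0.159 [266.3 117.1] [272.2 114.2]
```

View pics/s3b.png

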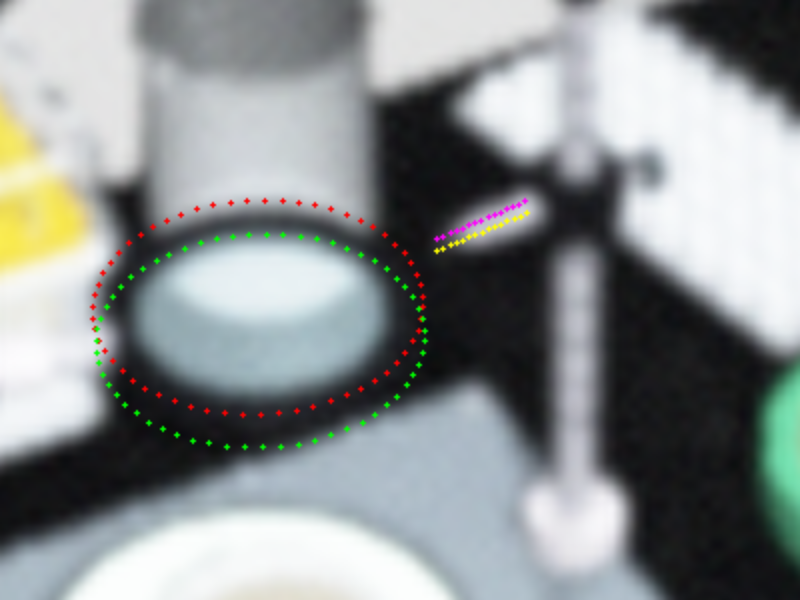

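>>> play_rows([
  [-1, 0, 0.001, -0.001, 0],
  [-1, 0, 0.002, -0.002, 0],
  [-1, 0, 0.002, -0.002, 0],
  [-1, 0, 0.002, -0.002, 0],
  [-1, 0, 0.002, -0.002, 0],
  [-1, 0, 0.002, -0.002, 0],
  [-1, 0, 0.002, -0.002, 0],
  [-1, 0, 0.002, -0.002, 0],
  [-1, 0, 0.002, -0.002, 0],
  [-1, 0, 0.002, -0.002, 0],
])

```text
clock: 16.15
tcp_pos: [0.4852, 0.1825, 0.1483]
orientation: [1.367, 1.098, -1.367]
contact_force: [0.3, 0.6, -0.9]
grip_width: 0.017
```

Run:
```python
from rim import *
w,o=wrist(); print(o["clock"],o["tcp_pos"],o["contact_force"],o["grip_width"],np.abs(o["qvel"]).max())
print(rimfit(w)); save(w,"w13")
s=r.grab_frame("scene"); pp(s,["lens_centre","selector_axis","selector_nose"],1)
```

```text
16.15 [0.48524018 0.18254611 0.1483035 ] [ 0.34762204  0.63377942 -0.93312062] 0.016983868140640335 0.002382089248401222
(array([0.56696504, 0.1662371 ]), 0.03700984191894531, array([-0.00577171,  0.00517216,  0.16394544]), 5214, np.float64(0.1615328913744836), np.float64(0.0008620413359456581))
lens_centre 0.96 244.8 127.3 [0.5634 0.1591 0.1603] 
selector_axis 0.92 264.5 191.9 [0.5481 0.0366 0.0631] 
selector_nose 0.62 275.3 186.5 [0.5854 0.0514 0.0479]
```

View pics/w13.png

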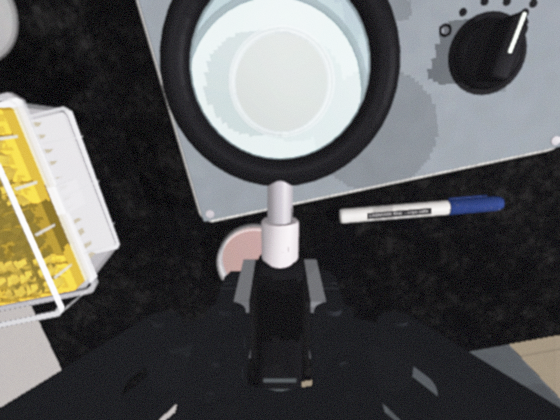

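Lens at (0.567, 0.166, mid about 0.1565), dish about (0.568, 0.165), pointer about 0.156; still and level. Selector still at three dots.

```bash
python3 -c "
from bench import r
print(r.hand_in())"
```

```text
the job is handed in; nothing more can be done
None
```

I turned the selector from one dot to three dots and let go. Then I lifted the full-size loupe straight off its rest and held it over the culture dish, and handed in at about 16 s. The hand-in gave no verdict, so these are my own last checks, from the camera images and the state readings:

| Check | Measured | Target |
|---|---|---|
| Lens centre (x, y) | (0.567, 0.166) m | dish at about (0.568, 0.164–0.165) m, within 12 mm |
| Middle of rim, height | about 0.1565 m | pointer tip at about 0.155–0.158 m, within 6 mm |
| Tilt | about 0.01 rad | under 0.1 rad |
| Selector | white line on the three-dot row in the wrist picture after release | three dots |
| Grip | 17 mm opening, 50 N set; arm still, outside force about 1 N | holding, touching nothing else |

- **Disagreement:** the views differed by 2–3 mm on the pointer's height. Depth put its upper surface at about 0.158 m, while the scene camera fitted 0.155–0.156 m, so I aimed between them. A last scene-camera reading of the lens came out up to 7 mm off in position and about 4 mm higher than the rim's middle. I went by the wrist camera's rim fit.
- **Not checked again:** the network's last scene reading of the selector's nose fell on the plate, so I did not use it. I did not measure the pointer or the bystanders again before handing in; in the last pictures, those in view looked unmoved.

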